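# Pull the sprung retaining ring off a roller pin with a hooked pick

### The arm

A 7-joint arm with a two-finger parallel gripper is mounted at the origin on a cart in front of the work surface, level with it; the furniture and walls round the work are solid. World frame = base frame: x ahead of the robot, y to its left, z up, the work surface at z = 0. Lengths are in m, angles in rad, forces in N, time in s.
With the tool pointing down it reaches from about 0.425 to 0.925 m from the base axis. Payload 6.8 kg.
Tool frame: the origin (TCP) lies on the front face of the gripper's body, between the roots of the fingers; the fingertips stand 73 mm ahead of it and the grasp point (between the pads) lies 54 mm ahead of it; z points along the fingers, x is the direction in which the jaws open and shut, and the axes are right-handed (so a half turn about z gives the same grasp; the last joint's range is limited). The gripper opens to 85 mm and grips with 20 to 120 N. Pads are 22 mm wide; open, the fingers measure 114 mm over their backs; the gripper's body (76 mm by 85 mm) begins 54 mm behind the grasp point. The pads swing forward as they close: fully open they stand 13 mm farther back than shut.
Start: joints at [1.213, 0.477, 0.022, 1.555, -0.011, 1.109, -0.083], TCP at [0.167, -0.654, 0.304] pointing down, gripper open.
Joint ranges: [-2.96, 2.96], [-0.34, 2.1], [-1.41, 1.46], [0.24, 2.44], [-1.37, 4.51], [0.17, 1.92], [-2.96, 2.96]. Speed limits (rad/s): [2.39, 2.39, 3.14, 3.14, 3.14, 3.14, 3.14].

### API

Orientations are given as a unit quaternion [w, x, y, z].
In Python, from station import get_obs, read_camera, hand_in gives the robot as it stands. The module is installed in compiled form; this text tells all that it offers.
- The arm moves only by the shell command python3 -m creep 'ROWS' [FORCE]. ROWS is JSON, a list that holds one entry, the list of rows, each a list of 7 numbers: the turn, a rotation vector about the tool's x, y, z in rad, then the shift along the tool's x, y, z in m, then the finger opening in m, from 0 to 0.0854. A call has 1 to 20 rows; each row shifts and turns the pose as measured when the row begins, along the tool's axes as they then stand; what a row does not reach is not made up. A row lasts 1/12 s, in which the tool goes at most 41.7 mm and 7.16 degrees, less where a joint would pass 70% of its speed; a pose out of reach is approached as far as the arm can. A call is refused whole if a number of a shift passes 0.0417 or a number of a turn 0.125, either way. A call with a gripper value outside its range is refused whole. The fingers move at their own pace and stop on an object; FORCE is the grip in N (left out, the last holds). Time passes only in rows, so rows that do not move let the fingers close. It gives the time, the measured TCP pose, the force and the opening at its end, in the units of the state.
- get_obs(): the state, without advancing time (a new reading comes with each control period).
- read_camera(name): name is "side" or "top"; returns a dict with "color" (420x560x3 uint8, red, green, blue), "range_z" (420x560 float32, m along the optical axis (not along the pixel's ray), 0 where there is no reading), "fovy" (degrees; the focal length in pixels is half the picture's height over the tangent of half this angle, whatever the lens; pixels are square), "cx", "cy" (the principal point, pixels), "D" ([k1, k2, p1, p2, k3] as OpenCV has them; the pictures are not rectified), "rvec" (rotation vector, rad) and "tvec" (3), from world to camera coordinates, as OpenCV has them. Camera axes: x right, y down, z forward; pixel columns grow to the right and rows downward; lengths in m; the calibration is good to about 2 mm. A picture is of the moment at which its call begins.
- hand_in(): hands the job in, once; it reports no verdict.
The state is a dict: "t": time; "q": joint angles; "joint_vel": joint speeds; "joint_torque": joint torques, N m; "eef_pos": TCP position; "tool_rot": TCP orientation; "contact_force": force on the tool from outside, world axes, zero at the start; "torque": the same for the moment, N m; "gripper_width": opening from 0.0 (shut) to 1.0 (fully open).
Only numpy, scipy, OpenCV 4.12 (cv2) and the standard library are available. Lean on these libraries where they do the work, as an engineer would, in place of code of your own. Each camera call takes 0.05 s, during which the arm holds its last target.

### The job

The roller on the blue stand has to come off its pin. Take the hooked pick by its green handle, drop its hook into the loop of the yellow sprung ring, pull the ring sideways out of its groove until it springs right off the pin and drops, and lay the pick back down on the bench. Do not touch the ring with the fingers.

Things in the scene. Friction and masses are not known exactly. Their poses are not given: they have to be found in the camera images.
- pick_center (a point): Centre of the hooked pick's green handle, 14 mm above its underside; it lies flat on the bench. Handle 88 mm long (own x, toward the hook), 22 wide (y; 24 at the black ends), 28 high (z); 90 g. A 5 mm steel shank leaves its front 9.5 mm above this point, runs along x and at x = +105 mm bends straight down. A straight pick with the same handle but no hook lies there too: no use.
- pick_tip (a point): Lower end of the hooked pick's downward hook: 105 mm ahead (+x) of the handle's centre and 12 mm below it. The hook is 5 mm thick; 19 mm of it hang below the shank.
- ring_loop (a point): Middle of the yellow ring's pull loop, in the plane of its wire, z up. Opening 19 mm wide (y), 20 mm long (x), wire 5 mm thick; hook it from above. The ring is an open C, 30 mm outside, snapped into the pin's groove. The C's mouth looks along its own +x, the loop sticks out along -x (to the robot's right and toward it): pull it off along -x, about 7 N to spring it open.
- ring: The same ring (100 g): the centre of its C, 28 mm ahead (+x) of the loop's middle and on the pin's axis while seated; same axes.
- shaft (a point): Axis of the upright steel pin of the blue roller stand (fixed to the bench) at mid-height of its groove, 60 mm above the bench. Groove diameter 20 mm; the pin's head is 25 mm wide and ends 14 mm above this point; the black roller below is 33 mm wide, its top 3.5 mm below this point. The round base plate is 90 mm wide and 12 mm high.

How it is judged:
By the outcome, as a careful person would: the job done as asked, in the order asked, and still so for the second after the job is handed in, with the robot touching nothing.
It also fails if it takes over 45 s, if anything falls off the work surface, if the arm or the gripper's body presses on something with over 40 N, if the wrist force passes 120 N, or if a joint passes its speed limit or range.

## Working session

There is one attempt and no reset: what is moved stays moved. The work goes in short steps, Python scripts to look and compute and a shell command to move; the robot and the scene stay as the last step left them, time stands still between calls to the robot, and variables do not carry over. Pictures are saved under pics/ and viewed, and the job is handed in when it is done.

```bash
mkdir -p pics
cat > h.py <<'E'
import numpy as np, cv2, json
from station import get_obs, read_camera
def grab(name,tag):
    c=read_camera(name); cv2.imwrite(f'pics/{tag}.png',cv2.cvtColor(c['color'],cv2.COLOR_RGB2BGR)); np.savez(f'pics/{tag}.npz',**{k:np.asarray(v) for k,v in c.items()}); return c
def load(tag): return {k:v for k,v in np.load(f'pics/{tag}.npz').items()}
def K(c):
    h=c['color'].shape[0]; f=h/2/np.tan(np.radians(float(c['fovy']))/2)
    return np.array([[f,0,float(c['cx'])],[0,f,float(c['cy'])],[0,0,1]])
def rays(c,uv):
    n=cv2.undistortPoints(np.array(uv,float).reshape(-1,1,2),K(c),np.array(c['D'],float)).reshape(-1,2)
    R=cv2.Rodrigues(np.array(c['rvec'],float))[0]; t=np.array(c['tvec'],float).ravel()
    return -R.T@t, np.c_[n,np.ones(len(n))]@R, n
def plane(c,uv,z):
    o,d,_=rays(c,uv); return o+d*((z-o[2])/d[:,2])[:,None]
def depth(c,uv):
    uv=np.array(uv).reshape(-1,2); o,d,_=rays(c,uv); z=c['range_z'][uv[:,1].astype(int),uv[:,0].astype(int)]; return o+d*z[:,None]
def proj(c,p): return cv2.projectPoints(np.array(p,float).reshape(-1,1,3),np.array(c['rvec'],float),np.array(c['tvec'],float),K(c),np.array(c['D'],float))[0].reshape(-1,2)
E
python3 - <<'E'
from h import *
o=get_obs(); print({k:np.round(v,3).tolist() for k,v in o.items()})
for n in('side','top'):
    c=grab(n,n+'0'); print(n,c['fovy'],c['D'],rays(c,[[280,210]])[:2])
E
```

```text
{'t': 0.0, 'q': [1.213, 0.478, 0.022, 1.556, -0.012, 1.109, -0.083], 'joint_vel': [0.0, -0.0, -0.0, -0.0, 0.002, -0.001, 0.0], 'joint_torque': [-0.001, -59.645, 1.608, -28.12, 0.012, 0.01, -0.0], 'eef_pos': [0.167, -0.654, 0.303], 'tool_rot': [-0.0, 0.79, -0.614, -0.001], 'contact_force': [-0.619, 0.734, -0.437], 'torque': [-0.006, -0.005, 0.057], 'gripper_width': 1.0}
side 49.22841673563458 [0.00386398 0.         0.         0.         0.        ] (array([ 0.40423445, -1.02558726,  0.47411254]), array([[ 5.87649146e-05,  8.74594832e-01, -4.85407472e-01]]))
top 46.995563055774944 [-0.12548366  0.          0.          0.          0.        ] (array([ 0.37712382, -0.26502447,  0.90492914]), array([[ 0.0524399 , -0.03282974, -0.99828728]]))
```

View pics/top0.png

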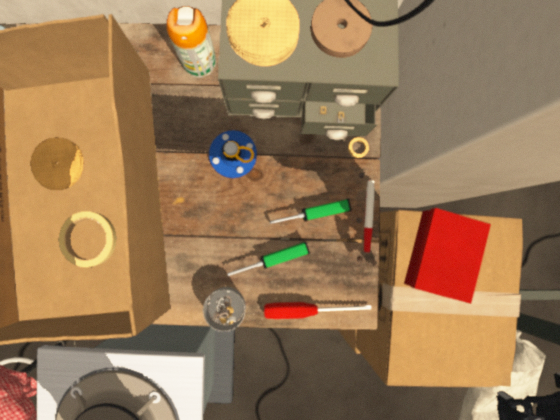

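View pics/side0.png

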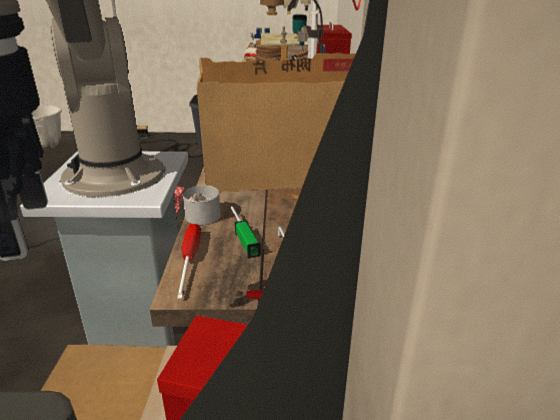

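Run:
```python
from h import *
c=load('top0')
print('axes', plane(c,[[280,210],[380,210],[280,110],[0,0],[560,0],[560,420],[0,420]],0).round(3))
im=cv2.imread('pics/top0.png'); crop=im[80:300,180:400]
cv2.imwrite('pics/crop0.png',cv2.resize(crop,None,fx=2.7,fy=2.7,interpolation=cv2.INTER_CUBIC))
hsv=cv2.cvtColor(im,cv2.COLOR_BGR2HSV)
m=cv2.inRange(hsv,(45,120,60),(80,255,255)); n,l,s,ce=cv2.connectedComponentsWithStats(m)
for i in range(1,n):
    if s[i,4]>80:
        cnt=cv2.findContours((l==i).astype(np.uint8),0,2)[0][0]; r=cv2.minAreaRect(cnt); print(s[i],ce[i],r, plane(c,[r[0]],.026).round(4), depth(c,[r[0]]).round(4))
s0=load('side0'); 
d=depth(s0,[[450,200],[330,300],[20,150],[350,200]]);print(d.round(3))
```

```text
axes [[ 0.425 -0.295  0.   ]
 [ 0.431 -0.485  0.   ]
 [ 0.616 -0.289  0.   ]
 [ 0.836  0.293  0.   ]
 [ 0.893 -0.882  0.   ]
 [ 0.018 -0.872  0.   ]
 [-0.001  0.235  0.   ]]
[305 200  45  20 538] [326.77695167 209.3605948 ] ((326.74114990234375, 209.33529663085938), (12.256569862365723, 44.253807067871094), 77.47119140625) [[ 0.4272 -0.3795  0.026 ]] [[ 0.4271 -0.3791  0.0291]]
[263 243  45  25 562] [285.08362989 254.54270463] ((285.20001220703125, 254.60003662109375), (12.649110794067383, 44.90433883666992), 71.56504821777344) [[ 0.3426 -0.3058  0.026 ]] [[ 0.3427 -0.3057  0.0287]]
[[ 0.499 -0.801  0.357]
 [ 0.404 -1.026  0.474]
 [ 0.19  -0.668  0.33 ]
 [ 0.404 -1.026  0.474]]
```

View pics/crop0.png

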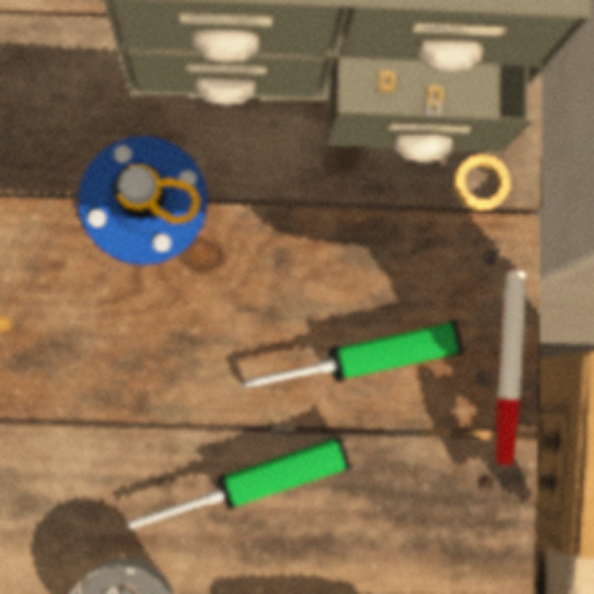

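Run:
```python
from h import *
c=load('top0'); im=cv2.imread('pics/top0.png')
cv2.imwrite('pics/crop1.png',cv2.resize(im[120:185,200:275],None,fx=9,fy=9,interpolation=cv2.INTER_CUBIC))
cv2.imwrite('pics/crop2.png',cv2.resize(im[190:235,260:355],None,fx=8,fy=8,interpolation=cv2.INTER_CUBIC))
s=cv2.imread('pics/side0.png')
cv2.imwrite('pics/crop3.png',cv2.resize(s[180:310,150:300],None,fx=4,fy=4,interpolation=cv2.INTER_CUBIC))
# heights
for n,u in dict(drawer=(335,120),drawerL=(308,128),cab=(310,60),wall=(450,100),wall2=(385,150),wall3=(390,180),box=(130,200),boxrim=(112,20),plate=(218,160),cup=(225,300),bottle=(190,50)).items(): print(n,depth(c,[u]).round(3))
```

```text
drawer [[ 0.599 -0.394  0.008]]
drawerL [[ 0.571 -0.339  0.052]]
cab [[ 0.638 -0.326  0.212]]
wall [[ 0.554 -0.496  0.323]]
wall2 [[ 0.548 -0.496 -0.011]]
wall3 [[ 0.489 -0.503  0.   ]]
box [[ 0.42  -0.074  0.221]]
boxrim [[ 0.678 -0.036  0.245]]
plate [[ 0.513 -0.176  0.015]]
cup [[ 0.254 -0.198  0.001]]
bottle [[ 0.676 -0.134  0.138]]
```

View pics/crop1.png

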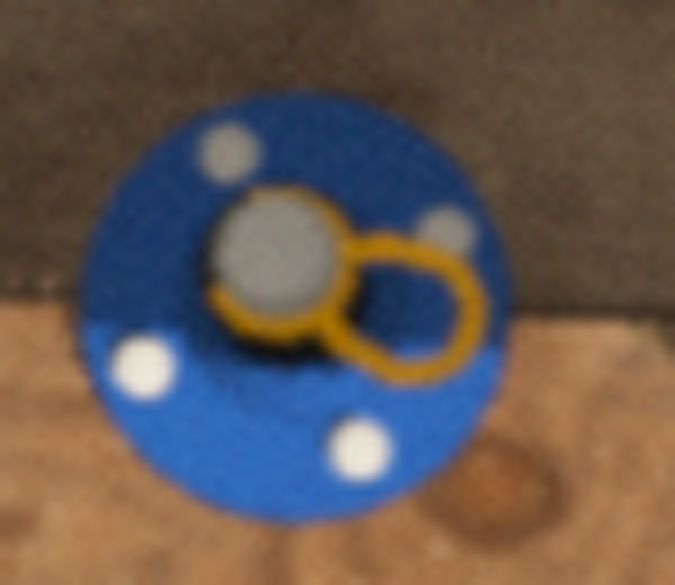

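View pics/crop2.png

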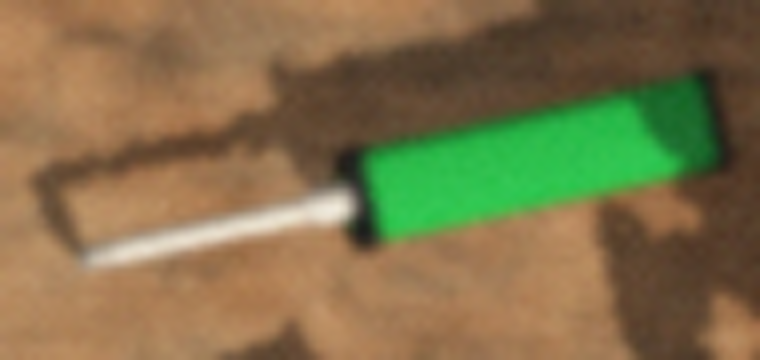

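View pics/crop3.png

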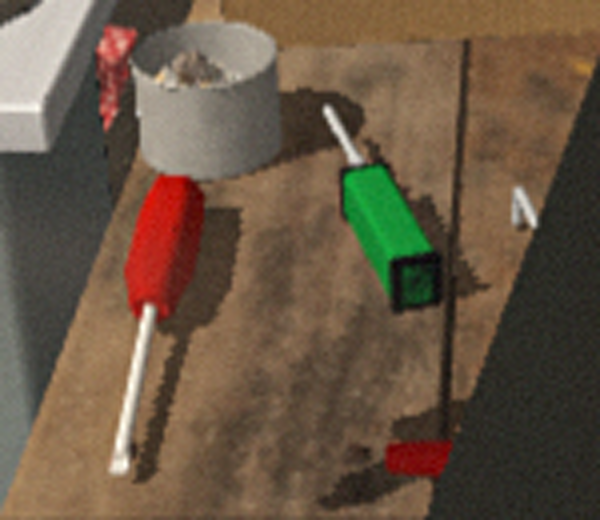

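Run:
```python
from h import *
from scipy.optimize import least_squares
c=load('top0'); im=cv2.imread('pics/top0.png'); hsv=cv2.cvtColor(im,cv2.COLOR_BGR2HSV)
f=lambda p,s,o:(np.array(p)+.5)/s-.5+np.array(o)
m=cv2.inRange(hsv,(45,120,60),(80,255,255)); m[235:]=0
ys,xs=np.nonzero(m); P=plane(c,np.c_[xs,ys],.027)[:,:2]; mu=P.mean(0); w,v=np.linalg.eigh(np.cov(P.T)); a=v[:,1]*np.sign(v[1,1]); print('green centre',mu,'yaw',np.degrees(np.arctan2(a[1],a[0])), np.sqrt(12*w))
tip=plane(c,f([[84,261]],8,(260,190)),.0235)[0,:2]; fr=plane(c,f([[355,197],[712,120]],8,(260,190)),.026)[:,:2]
print('shank tip',tip,'handle ends',fr, fr.mean(0)); d=tip-mu; print('yaw2',np.degrees(np.arctan2(d[1],d[0])),np.hypot(*d))
# side hook
s=load('side0'); u=f([[526,226]],4,(150,180)); print('side hook bottom', plane(s,f([[522,226],[519,190]],4,(150,180)),.002), 'at .0235',plane(s,f([[519,190]],4,(150,180)),.0235))
# yellow ring
y=cv2.inRange(hsv,(15,140,90),(32,255,255)); y[:120]=0;y[175:]=0;y[:,:215]=0;y[:,262:]=0
ys,xs=np.nonzero(y); Q=plane(c,np.c_[xs,ys],.060)[:,:2]; print(len(Q))
g=cv2.inRange(hsv,(0,0,90),(180,90,190)); n,l,st,ce=cv2.connectedComponentsWithStats(g); 
head=plane(c,f([[278,252]],9,(200,120)),.074)[0,:2]; print('head',head)
plate=plane(c,f([[296,307]],9,(200,120)),.012)[0,:2]; print('plate',plate)
loopc=plane(c,f([[407,308]],9,(200,120)),.060)[0,:2]
pts=plane(c,f([[405,235],[408,383],[485,307],[405,247],[408,371],[472,307]],9,(200,120)),.06)[:,:2]; print('loop',loopc,pts.round(4))
sh=(head+plate)/2; far=Q[np.hypot(*(Q-sh).T)>.02]; 
print('loop yellow mean',far.mean(0)); b=sh-far.mean(0); print('ring yaw',np.degrees(np.arctan2(b[1],b[0])))
# extents along axis
th=np.arctan2(b[1],b[0]); e=np.array([np.cos(th),np.sin(th)]); k=(Q-sh)@e; t=(Q-sh)@np.array([-e[1],e[0]]); print('axial',k.min(),k.max(),'lat of loop',t[k<-.018].min(),t[k<-.018].max())
```

```text
green centre [ 0.42947299 -0.37734371] yaw 56.45454571142039 [0.06736473 0.12364086]
shank tip [ 0.40059302 -0.27655939] handle ends [[ 0.4170435  -0.33786066]
 [ 0.43729868 -0.41962901]] [ 0.42717109 -0.37874483]
yaw2 105.98977436242079 0.10484051043268452
side hook bottom [[ 0.40493606 -0.2785362   0.002     ]
 [ 0.40332301 -0.24511945  0.002     ]] at .0235 [[ 0.40336452 -0.28066195  0.0235    ]]
153
head [ 0.52657691 -0.20290968]
plate [ 0.52630895 -0.2024685 ]
loop [ 0.51882909 -0.22759421] [[ 0.5333 -0.2267]
 [ 0.504  -0.2283]
 [ 0.5196 -0.2429]
 [ 0.5309 -0.2267]
 [ 0.5064 -0.2283]
 [ 0.5195 -0.2403]]
loop yellow mean [ 0.51828069 -0.23186919]
ring yaw 74.372665135317
axial -0.0604522993087009 0.011595454491520501 lat of loop -0.012219913939308765 0.014431636459165667
```

```bash
cat >> h.py <<'E'
from scipy.spatial.transform import Rotation as Ro
def goto(p,yaw):  # yaw = world angle (deg) of tool x
    o=get_obs(); R=Ro.from_quat(o['tool_rot'],scalar_first=True); a=np.radians(yaw)
    x=np.array([np.cos(a),np.sin(a),0]); z=np.array([0,0,-1.]); T=np.c_[x,np.cross(z,x),z]
    M=R.as_matrix(); print('t',round(float(o['t']),2),'pos',np.round(o['eef_pos'],4),'toolx',np.degrees(np.arctan2(M[1,0],M[0,0])).round(1),'tilt',np.round(M[:2,2],3),'F',np.round(o['contact_force'],1),'g',round(float(o['gripper_width']),3),'q',np.round(o['q'],2))
    print('shift tool',(M.T@(np.array(p)-o['eef_pos'])).round(4),'turn',(R.inv()*Ro.from_matrix(T)).as_rotvec().round(3))
E
python3 -m creep '[[[0,0,0,-0.017,-0.027,0.008,0.085],[0,0,0,-0.017,-0.027,0.008,0.085],[0,0,0,-0.017,-0.027,0.008,0.085],[0,0,0,-0.017,-0.027,0.008,0.085],[0,0,0,-0.017,-0.027,0.008,0.085],[0,0,0,-0.017,-0.027,0.008,0.085],[0,0,-0.12,-0.017,-0.027,0.008,0.085],[0,0,-0.12,0,0,0.008,0.085],[0,0,-0.12,0,0,0.008,0.085],[0,0,-0.12,0,0,0.008,0.085],[0,0,-0.12,0,0,0.008,0.085],[0,0,-0.12,0,0,0,0.085],[0,0,-0.12,0,0,0,0.085]]]'
python3 -c "
from h import *
goto([.427,-.379,.2],14)"
```

```text
t: 1.18
eef_pos: [0.3254, -0.4804, 0.2053]
tool_rot: [-0.003, 0.973, -0.231, -0.004]
contact_force: [-0.3, -0.2, 0.2]
gripper_width: 0.996
t 1.18 pos [ 0.3254 -0.4804  0.2053] toolx -26.8 tilt [-0.007  0.008] F [-0.3 -0.2  0.2] g 0.996 q [ 1.05  0.45 -0.23  1.86  0.13  0.86  0.28]
shift tool [ 0.0451 -0.1362  0.0053] turn [-0.007  0.008 -0.711]
```

```bash
python3 -m creep '[[[-0.007,0.008,-0.12,0,0,0,0.085],[0,0,-0.12,0,0,0,0.085],[0,0,-0.12,0,0,0,0.085],[0,0,-0.12,0,0,0,0.085],[0,0,-0.12,0,0,0,0.085],[0,0,-0.11,0,0,0.01,0.085],[0,0,0,0.031,-0.018,0.01,0.085],[0,0,0,0.031,-0.018,0.01,0.085],[0,0,0,0.031,-0.018,0.01,0.085],[0,0,0,0.031,-0.018,0.01,0.085],[0,0,0,0,0,0,0.085]]]'
python3 -c "
from h import *
goto([.427,-.379,.078],14)
c=grab('top','top1')"
```

```text
t: 2.1
eef_pos: [0.4227, -0.3763, 0.1485]
tool_rot: [-0.001, 0.991, 0.134, -0.004]
contact_force: [0.6, 0.3, -0.4]
gripper_width: 0.996
t 2.1 pos [ 0.4227 -0.3763  0.1485] toolx 15.4 tilt [-0.007  0.002] F [ 0.6  0.3 -0.4] g 0.996 q [ 0.93  0.53 -0.4   1.92  0.29  0.76  0.63]
shift tool [0.0039 0.004  0.0705] turn [-0.003  0.007  0.025]
```

View pics/top1.png

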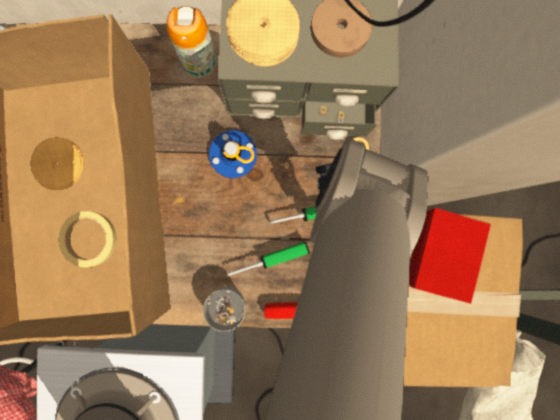

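The arm is over the hooked pick, and its shank and tip are still visible at (270–315, 215). Next I descend.

```bash
python3 -m creep '[[[-0.003,0.007,0.025,0.004,0.004,0.015,0.085],[0,0,0,0,0,0.018,0.085],[0,0,0,0,0,0.018,0.085],[0,0,0,0,0,0.012,0.085],[0,0,0,0,0,0.004,0.085]]]'
python3 -c "
from h import *
goto([.427,-.379,.078],14)"
```

```text
t: 2.57
eef_pos: [0.4243, -0.3851, 0.0805]
tool_rot: [0.002, 0.993, 0.12, -0.001]
contact_force: [0.0, -0.2, -0.1]
gripper_width: 0.993
t 2.57 pos [ 0.4243 -0.3851  0.0805] toolx 13.8 tilt [-0.001 -0.005] F [ 0.  -0.2 -0.1] g 0.993 q [ 0.89  0.64 -0.34  1.93  0.35  0.63  0.56]
shift tool [ 0.0041 -0.0052  0.0025] turn [ 0.004  0.002 -0.004]
```

```bash
python3 -m creep '[[[0.004,0.002,0,0.004,-0.005,0.002,0.085],[0,0,0,0,0,0,0.05],[0,0,0,0,0,0,0.03],[0,0,0,0,0,0,0.018],[0,0,0,0,0,0,0.01],[0,0,0,0,0,0,0.01],[0,0,0,0,0,0,0.01],[0,0,0,0,0,0,0.01]]]' 60
python3 -c "
from h import *
goto([.427,-.379,.078],14)"
```

```text
t: 3.23
eef_pos: [0.427, -0.3811, 0.081]
tool_rot: [0.001, 0.993, 0.118, 0.001]
contact_force: [0.3, -0.1, -0.9]
gripper_width: 0.247
t 3.23 pos [ 0.427  -0.3811  0.081 ] toolx 13.6 tilt [ 0.002 -0.003] F [ 0.3 -0.1 -0.9] g 0.247 q [ 0.88  0.63 -0.34  1.94  0.35  0.63  0.55]
shift tool [ 0.0005 -0.0021  0.003 ] turn [ 0.003 -0.001 -0.007]
```

```bash
python3 -m creep '[[[0,0,0,0,0,-0.01,0.01],[0,0,0,0,0,-0.02,0.01],[0,0,0,0,0,-0.02,0.01],[0,0,0.1,0,0,-0.02,0.01],[0,0,0.1,0,0,-0.02,0.01],[0,0,0.1,0,0,-0.01,0.01],[0,0,0.1,0,0,0,0.01],[0,0,0.1,0,0,0,0.01],[0,0,0,0,0,0,0.01]]]'
python3 -c "
from h import *
goto([.4921,-.3314,.19],-15)
c=grab('top','top2');grab('side','side2')
im=cv2.imread('pics/top2.png'); cv2.imwrite('pics/top2c.png',cv2.resize(im[120:240,200:340],None,fx=5,fy=5,interpolation=cv2.INTER_CUBIC))"
```

```text
t: 3.98
eef_pos: [0.4261, -0.3802, 0.1912]
tool_rot: [0.001, 0.99, -0.142, 0.002]
contact_force: [-0.1, -0.4, -1.0]
gripper_width: 0.241
t 3.98 pos [ 0.4261 -0.3802  0.1912] toolx -16.3 tilt [ 0.003 -0.002] F [-0.1 -0.4 -1. ] g 0.241 q [ 0.84  0.46 -0.29  1.89  0.17  0.81  0.18]
shift tool [ 0.0495 -0.0654  0.0013] turn [ 0.001 -0.003 -0.023]
```

View pics/top2c.png

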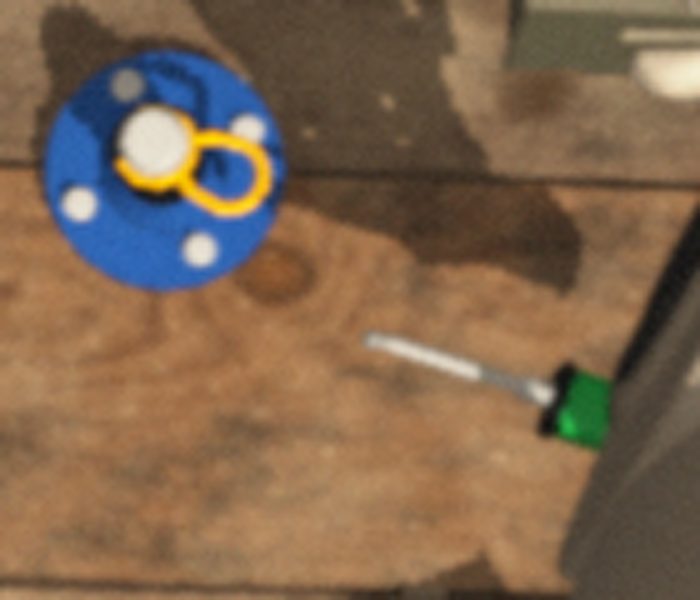

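View pics/side2.png

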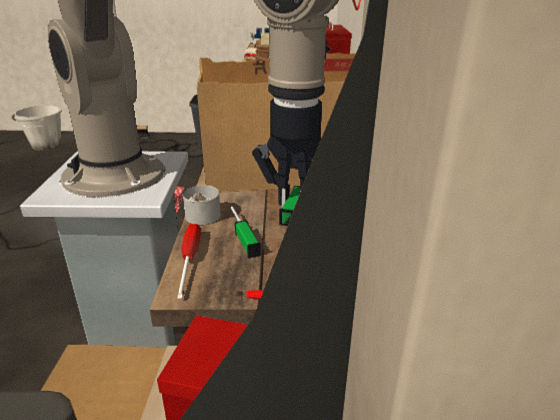

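Run:
```python
from h import *
c=load('top2'); im=cv2.imread('pics/top2.png'); hsv=cv2.cvtColor(im,cv2.COLOR_BGR2HSV)
f=lambda p,s,o:(np.array(p)+.5)/s-.5+np.array(o)
y=cv2.inRange(hsv,(15,140,120),(32,255,255)); k=np.zeros_like(y); k[140:166,222:257]=255; y&=k
print(cv2.countNonZero(y))
cn,hi=cv2.findContours(cv2.resize(y,None,fx=4,fy=4,interpolation=cv2.INTER_LINEAR)//128*255,cv2.RETR_CCOMP,cv2.CHAIN_APPROX_NONE)
for q,h in zip(cn,hi[0]):
    if h[3]>=0:
        M=cv2.moments(q); 
        if M['m00']>30:
            u=f([[M['m10']/M['m00'],M['m01']/M['m00']]],4,(0,0)); print('hole',u,M['m00']/16,plane(c,u,.06))
ys,xs=np.nonzero(y); Q=plane(c,np.c_[xs,ys],.06)[:,:2]; head=plane(c,f([[157,145]],5,(200,120)),.074)[0,:2]; print('head',head)
r=np.hypot(*(Q-head).T); print(r.max()); far=Q[r>.022]; b=head-far.mean(0); print('yaw',np.degrees(np.arctan2(b[1],b[0])))
z=.1337
tip=plane(c,f([[370,340],[548,396]],5,(200,120)),z)[:,:2]; d=tip[0]-tip[1]; print('shank',tip,np.degrees(np.arctan2(d[1],d[0])))
o=get_obs(); d=tip[0]-o['eef_pos'][:2]; print(d,np.hypot(*d),np.degrees(np.arctan2(d[1],d[0])))
```

```text
176
hole [[244.61790879 154.13626251]] 112.375 [[ 0.51817934 -0.22733607  0.06      ]]
head [ 0.5247711  -0.20394877]
0.04055212887470851
yaw 73.3880031105779
shank [[ 0.45326367 -0.2790283 ]
 [ 0.43713739 -0.33674168]] 74.38856210311194
[0.02728041 0.101103  ] 0.10471884877516975 74.89961575379823
```

```bash
python3 -m creep '[[[0,0,0,0.016,-0.022,0,0.01],[0,0,0,0.016,-0.022,0,0.01],[0,0,0,0.016,-0.022,0,0.01],[0,0,0,0,0,0.01,0.01],[0,0,0,0,0,0.005,0.01],[0,0,0,0,0,0,0.01]]]'
python3 -c "
from h import *
goto([.4911,-.3302,.18],-15.5)
c=grab('top','top3')
im=cv2.imread('pics/top3.png'); cv2.imwrite('pics/top3c.png',cv2.resize(im[120:190,200:300],None,fx=8,fy=8,interpolation=cv2.INTER_CUBIC))"
```

```text
t: 4.58
eef_pos: [0.4906, -0.3284, 0.1741]
tool_rot: [-0.0, 0.991, -0.131, -0.0]
contact_force: [-0.1, -0.4, -1.4]
gripper_width: 0.242
t 4.58 pos [ 0.4906 -0.3284  0.1741] toolx -15.1 tilt [-0.  0.] F [-0.1 -0.4 -1.4] g 0.242 q [ 0.71  0.51 -0.3   1.86  0.2   0.81  0.05]
shift tool [ 0.0009  0.0016 -0.0059] turn [-0.     0.     0.007]
```

View pics/top3c.png

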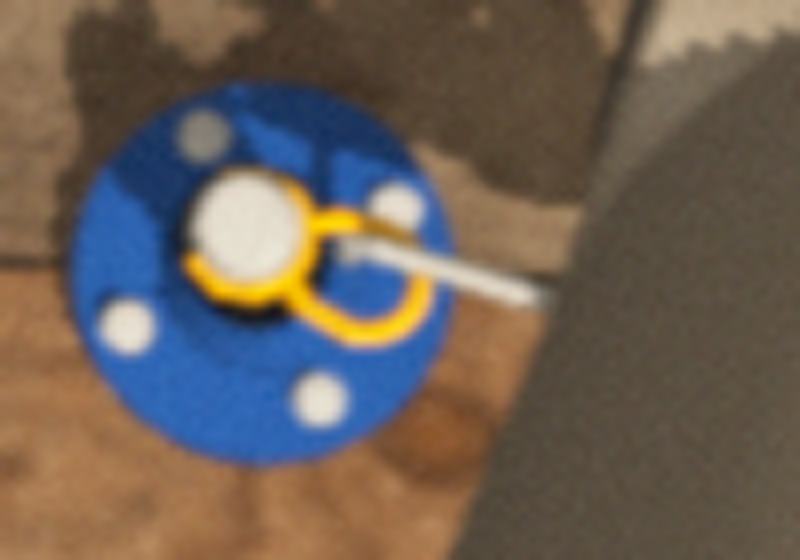

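Run:
```python
from h import *
c=load('top3'); f=lambda p,s,o:(np.array(p)+.5)/s-.5+np.array(o)
print(plane(c,f([[343,242],[535,298]],8,(200,120)),.1166), plane(c,f([[247,225]],8,(200,120)),.074), plane(c,f([[362,275],[365,345],[432,300]],8,(200,120)),.06))
# where would hook at loop target appear
print((proj(c,[[.5195,-.2295,.0951],[.5195,-.2295,.06]])-[200,120])*8)
print((proj(c,[[.5255,-.2035,.06]])-[200,120])*8)
```

```text
[[ 0.51581684 -0.22599992  0.1166    ]
 [ 0.5055195  -0.26593459  0.1166    ]] [[ 0.52634423 -0.20290701  0.074     ]] [[ 0.51854598 -0.22766608  0.06      ]
 [ 0.50297443 -0.2289049   0.06      ]
 [ 0.51349981 -0.24330082  0.06      ]]
[[361.03522185 239.69285849]
 [366.96674107 267.51289688]]
[[250.30551632 236.74196239]]
```

```bash
python3 -m creep '[[[0,0,0,0.0034,0.001,0.005,0.01],[0,0,0,0,0,0.01,0.01],[0,0,0,0,0,0.008,0.01],[0,0,0,0,0,0.003,0.01],[0,0,0,0,0,0,0.01]]]'
python3 -c "
from h import *
goto([.4932,-.331,.13],-15.1)
c=grab('top','top4')
im=cv2.imread('pics/top4.png'); cv2.imwrite('pics/top4c.png',cv2.resize(im[120:190,200:300],None,fx=8,fy=8,interpolation=cv2.INTER_CUBIC))"
```

```text
t: 5.05
eef_pos: [0.4903, -0.3344, 0.1456]
tool_rot: [0.001, 0.991, -0.134, -0.001]
contact_force: [0.2, 0.0, -1.1]
gripper_width: 0.243
t 5.05 pos [ 0.4903 -0.3344  0.1456] toolx -15.3 tilt [-0.003 -0.001] F [ 0.2  0.  -1.1] g 0.243 q [ 0.71  0.55 -0.28  1.86  0.22  0.76  0.04]
shift tool [ 0.002  -0.004   0.0156] turn [ 0.002  0.003 -0.004]
```

View pics/top4c.png

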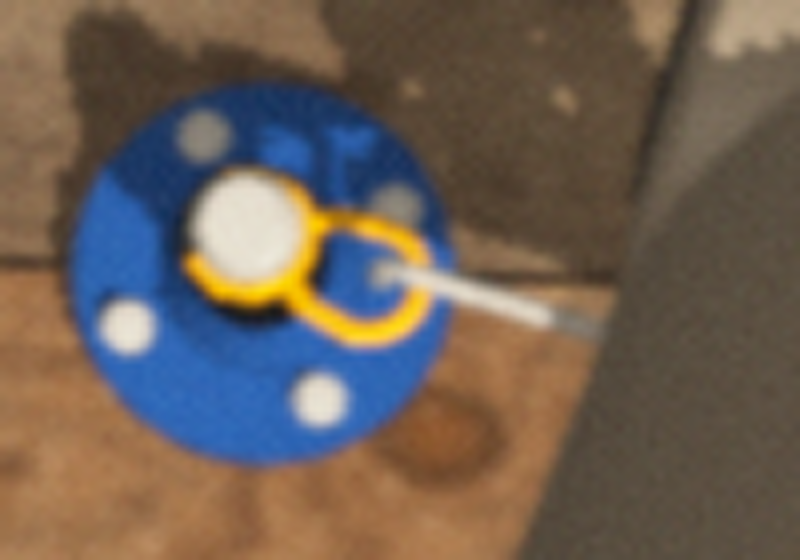

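```bash
python3 -m creep '[[[0.002,0.003,0,0.002,-0.004,0,0.01],[0,0,0,0,-0.001,0.006,0.01],[0,0,0,0,-0.001,0.006,0.01],[0,0,0,0,0,0.004,0.01],[0,0,0,0,0,0,0.01]]]'
python3 -c "
from h import *
goto([.4925,-.331,.13],-15.1)
c=grab('top','top5')
im=cv2.imread('pics/top5.png'); cv2.imwrite('pics/top5c.png',cv2.resize(im[120:190,200:300],None,fx=8,fy=8,interpolation=cv2.INTER_CUBIC))"
```

```text
t: 5.52
eef_pos: [0.4945, -0.3288, 0.129]
tool_rot: [0.0, 0.991, -0.134, 0.001]
contact_force: [-0.5, 0.4, -0.5]
gripper_width: 0.245
t 5.52 pos [ 0.4945 -0.3288  0.129 ] toolx -15.4 tilt [ 0.002 -0.   ] F [-0.5  0.4 -0.5] g 0.245 q [ 0.69  0.57 -0.28  1.87  0.23  0.72  0.02]
shift tool [-0.0014  0.0027 -0.001 ] turn [-0.    -0.002 -0.004]
```

View pics/top5c.png

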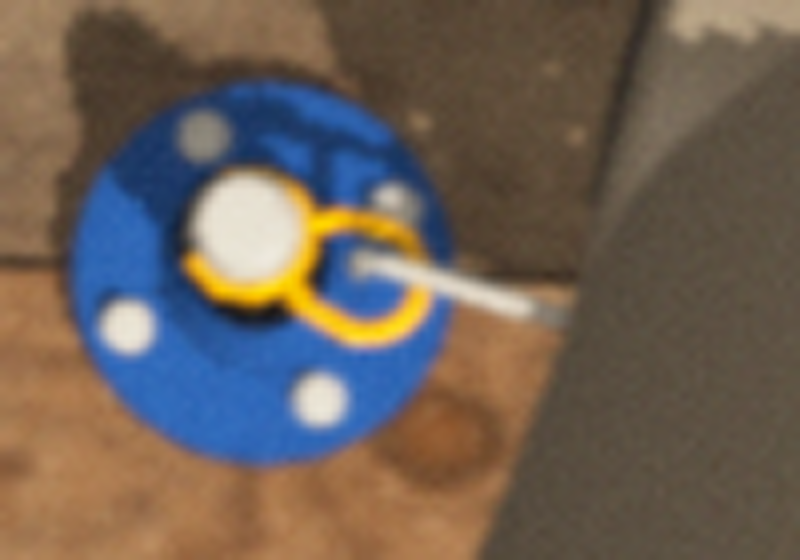

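```bash
python3 -m creep '[[[0,0,0,-0.001,0.004,0,0.01],[0,0,0,0,0.004,0,0.01],[0,0,0,0,0.004,0,0.01],[0,0,0,0,0.004,0,0.01]]]' 90
python3 -c "
from h import *
goto([.4925,-.331,.13],-15.1)
c=grab('top','top6')
im=cv2.imread('pics/top6.png'); cv2.imwrite('pics/top6c.png',cv2.resize(im[120:190,200:300],None,fx=8,fy=8,interpolation=cv2.INTER_CUBIC))"
```

```text
t: 5.9
eef_pos: [0.4908, -0.34, 0.1291]
tool_rot: [-0.003, 0.991, -0.132, 0.001]
contact_force: [2.6, 12.1, -1.5]
gripper_width: 0.232
t 5.9 pos [ 0.4908 -0.34    0.1291] toolx -15.1 tilt [0.003 0.006] F [ 2.6 12.1 -1.5] g 0.232 q [ 0.72  0.58 -0.28  1.86  0.22  0.73  0.05]
shift tool [-0.0007 -0.0092 -0.0008] turn [-0.006 -0.002 -0.001]
```

View pics/top6c.png

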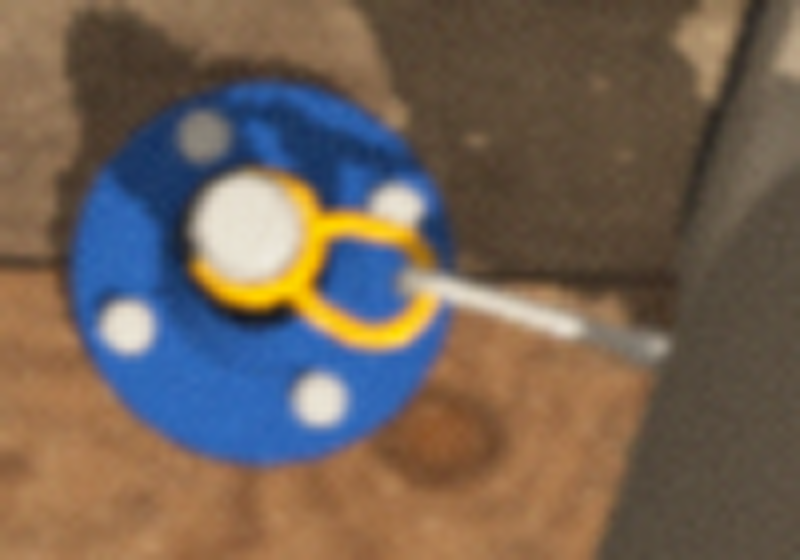

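The hook is engaged at (405, 280) in the crop, and the ring has shifted slightly. I keep pulling.

```bash
python3 -m creep '[[[0,0,0,0,0.005,0,0.01],[0,0,0,0,0.006,0,0.01],[0,0,0,0,0.006,0,0.01],[0,0,0,0,0.006,0,0.01]]]'
python3 -c "
from h import *
goto([.4925,-.331,.13],-15.1)
c=grab('top','top7')
im=cv2.imread('pics/top7.png'); cv2.imwrite('pics/top7c.png',cv2.resize(im[120:190,200:300],None,fx=8,fy=8,interpolation=cv2.INTER_CUBIC))"
```

```text
t: 6.28
eef_pos: [0.4906, -0.3447, 0.1274]
tool_rot: [-0.016, 0.992, -0.125, 0.001]
contact_force: [3.2, 11.6, -1.5]
gripper_width: 0.235
t 6.28 pos [ 0.4906 -0.3447  0.1274] toolx -14.4 tilt [0.006 0.03 ] F [ 3.2 11.6 -1.5] g 0.235 q [ 0.75  0.59 -0.3   1.85  0.2   0.74  0.09]
shift tool [-0.0016 -0.0138 -0.0021] turn [-0.031  0.002  0.013]
```

View pics/top7c.png

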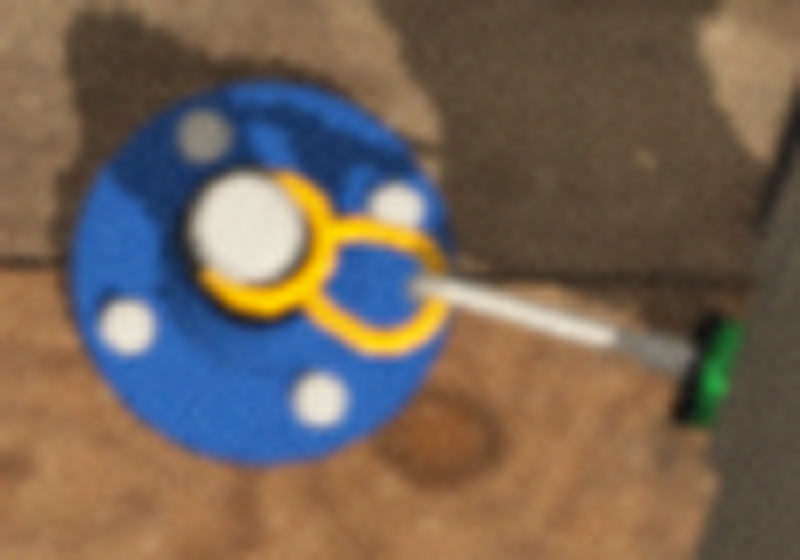

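```bash
python3 -m creep '[[[-0.03,0,0,0,0.008,-0.001,0.01],[-0.01,0,0,0,0.01,0,0.01],[-0.01,0,0,0,0.01,0,0.01],[-0.01,0,0,0,0.01,0,0.01]]]'
python3 -c "
from h import *
goto([.4925,-.331,.13],-15.1)
c=grab('top','top8')
im=cv2.imread('pics/top8.png'); cv2.imwrite('pics/top8c.png',cv2.resize(im[120:190,200:300],None,fx=8,fy=8,interpolation=cv2.INTER_CUBIC))"
```

```text
t: 6.67
eef_pos: [0.4824, -0.3793, 0.128]
tool_rot: [0.012, 0.992, -0.122, -0.003]
contact_force: [-0.2, 0.8, 0.0]
gripper_width: 0.239
t 6.67 pos [ 0.4824 -0.3793  0.128 ] toolx -14.0 tilt [-0.008 -0.024] F [-0.2  0.8  0. ] g 0.239 q [ 0.75  0.6  -0.26  1.83  0.25  0.74  0.1 ]
shift tool [-0.002  -0.0493 -0.0032] turn [0.025 0.002 0.019]
```

View pics/top8c.png

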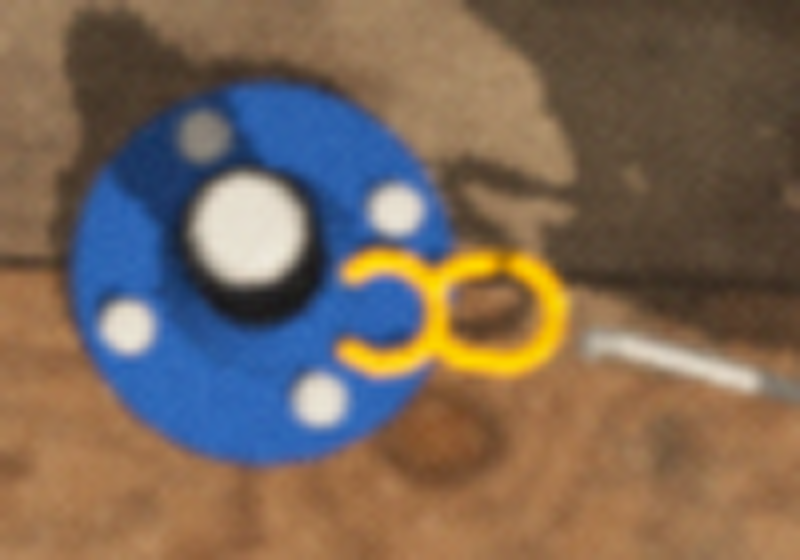

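```bash
python3 -m creep '[[[0.025,0,0,0,0.005,-0.01,0.01],[0,0,0,-0.018,0.003,-0.01,0.01],[0,0,0,-0.018,0.003,0,0.01],[0,0,0,-0.017,0.003,0,0.01],[0,0,-0.1,0,0,0,0.01],[0,0,-0.1,0,0,0,0.01],[0,0,-0.1,0,0,0,0.01],[0,0,-0.1,0,0,0,0.01],[0,0,-0.07,0,0,0,0.01],[0,0,0,0,0,0,0.01]]]'
python3 -c "
from h import *
goto([.427,-.381,.081],13.6)
c=grab('top','top9');grab('side','side9')"
```

```text
t: 7.55
eef_pos: [0.4164, -0.3982, 0.151]
tool_rot: [0.006, 0.994, 0.111, -0.002]
contact_force: [-0.1, 1.1, -1.0]
gripper_width: 0.236
t 7.55 pos [ 0.4164 -0.3982  0.151 ] toolx 12.8 tilt [-0.003 -0.012] F [-0.1  1.1 -1. ] g 0.236 q [ 0.95  0.53 -0.39  1.9   0.31  0.76  0.61]
shift tool [ 0.0146 -0.0152  0.0698] turn [ 0.011  0.006 -0.015]
```

View pics/top9.png

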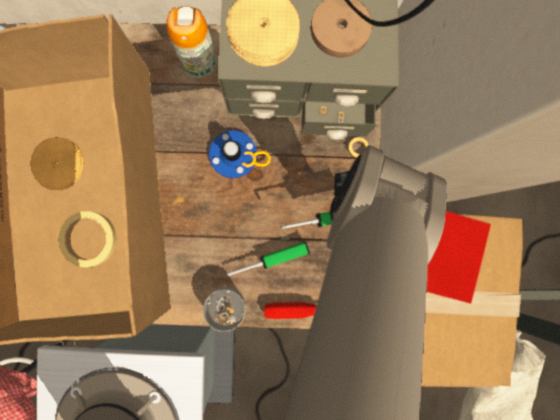

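View pics/side9.png

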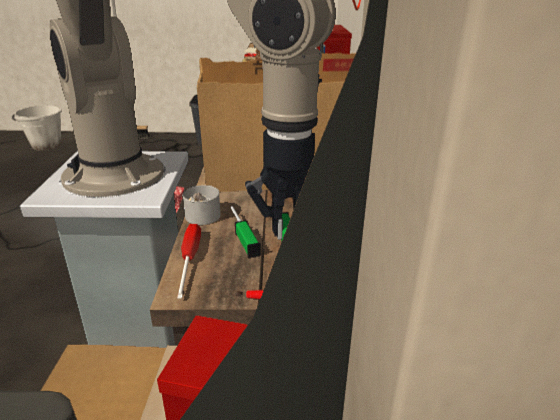

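The ring is off the pin and rests at (258, 158) on the base plate's edge. Next I lay the pick down at its original spot.

```bash
python3 -m creep '[[[0.011,0.006,-0.015,0.015,-0.015,0.005,0.01],[0,0,0,0,0,0.015,0.01],[0,0,0,0,0,0.015,0.01],[0,0,0,0,0,0.015,0.01],[0,0,0,0,-0.001,0.009,0.01],[0,0,0,0,0,0.002,0.01],[0,0,0,0,0,0,0.01]]]'
python3 -c "
from h import *
goto([.427,-.381,.081],13.6)"
```

```text
t: 8.23
eef_pos: [0.4314, -0.3767, 0.088]
tool_rot: [0.0, 0.994, 0.111, 0.002]
contact_force: [0.2, -0.8, -0.8]
gripper_width: 0.234
t 8.23 pos [ 0.4314 -0.3767  0.088 ] toolx 12.7 tilt [0.004 0.   ] F [ 0.2 -0.8 -0.8] g 0.234 q [ 0.89  0.63 -0.36  1.93  0.35  0.64  0.53]
shift tool [-0.0052  0.0032  0.007 ] turn [ 0.001 -0.004 -0.015]
```

```bash
python3 -m creep '[[[0,-0.004,0,0,0,0.003,0.01],[0,0,0,0,0,0.002,0.01],[0,0,0,0,0,0.001,0.01],[0,0,0,0,0,0,0.01]]]'
python3 -c "
from h import *
goto([.427,-.381,.081],13.6)"
```

```text
t: 8.57
eef_pos: [0.4326, -0.3769, 0.0832]
tool_rot: [0.001, 0.994, 0.11, 0.001]
contact_force: [-0.3, -0.5, -1.3]
gripper_width: 0.237
t 8.57 pos [ 0.4326 -0.3769  0.0832] toolx 12.7 tilt [ 0.002 -0.002] F [-0.3 -0.5 -1.3] g 0.237 q [ 0.88  0.63 -0.36  1.93  0.36  0.64  0.52]
shift tool [-0.0064  0.0028  0.0022] turn [ 0.002 -0.001 -0.016]
```

```bash
python3 -m creep '[[[0,0,0,0,0,0.001,0.01],[0,0,0,0,0,0.001,0.01],[0,0,0,0,0,0,0.01]]]'
python3 -c "
from h import *
goto([.427,-.381,.081],13.6)"
```

```text
t: 8.82
eef_pos: [0.433, -0.3775, 0.082]
tool_rot: [0.002, 0.994, 0.11, 0.001]
contact_force: [0.3, -0.1, -0.7]
gripper_width: 0.236
t 8.82 pos [ 0.433  -0.3775  0.082 ] toolx 12.6 tilt [ 0.003 -0.003] F [ 0.3 -0.1 -0.7] g 0.236 q [ 0.88  0.64 -0.36  1.93  0.36  0.63  0.52]
shift tool [-0.0067  0.0021  0.001 ] turn [ 0.004 -0.002 -0.017]
```

```bash
python3 -m creep '[[[0,0,0,0,0,0.001,0.01],[0,0,0,0,0,0,0.01],[0,0,0,0,0,0,0.026],[0,0,0,0,0,0,0.035],[0,0,0,0,0,0,0.06],[0,0,0,0,0,0,0.06],[0,0,0,0,0,0,0.06],[0,0,0,0,0,-0.02,0.06],[0,0,0,0,0,-0.03,0.06],[0,0,0,0,0,-0.03,0.06],[0,0,0,0,0,-0.03,0.06],[0,0,0,-0.02,0.02,-0.01,0.06],[0,0,0,-0.03,0.02,0,0.06],[0,0,0,-0.03,0.02,0,0.06],[0,0,0,-0.03,0.02,0,0.06],[0,0,0,-0.03,0.02,0,0.06],[0,0,0,-0.03,0.02,0,0.06],[0,0,0,0,0,0,0.06]]]'
python3 -c "
from h import *
goto([.427,-.381,.081],13.6)
c=grab('top','top10');grab('side','side10')"
```

```text
t: 10.32
eef_pos: [0.2917, -0.5363, 0.2091]
tool_rot: [0.004, 0.993, 0.115, 0.003]
contact_force: [-0.9, -1.1, 0.1]
gripper_width: 0.708
t 10.32 pos [ 0.2917 -0.5363  0.2091] toolx 13.3 tilt [ 0.006 -0.007] F [-0.9 -1.1  0.1] g 0.708 q [ 1.26  0.5  -0.39  1.79  0.23  0.89  1.  ]
shift tool [ 0.1667 -0.1212  0.1279] turn [ 0.008 -0.005 -0.006]
```

View pics/top10.png

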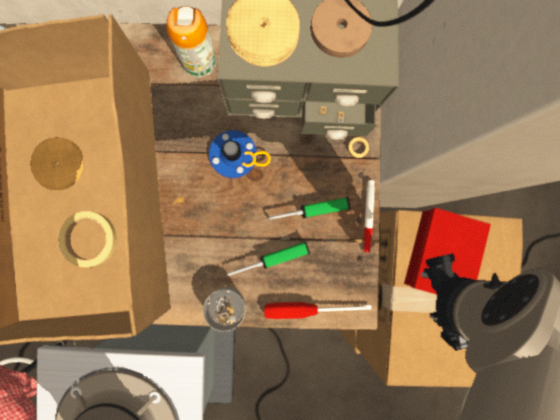

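View pics/side10.png

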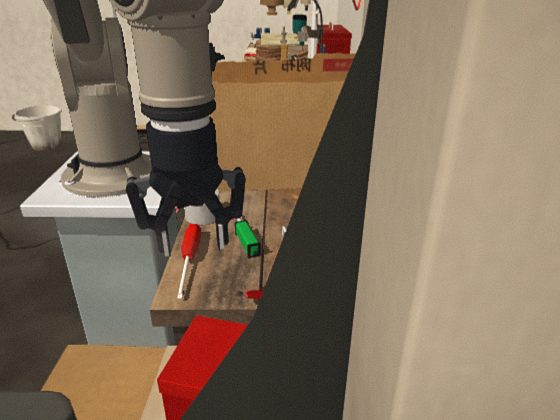

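The pick lies flat at (327, 208), as it did at the start. The ring rests off the pin at (258, 158), unchanged since the last view, and the gripper is clear. I hand the job in now.

```bash
python3 -c "
from station import hand_in
print(hand_in())"
```

```text
the job is handed in; nothing more can be done
None
```

The job is done and handed in at about 10.4 s on the robot's clock; no verdict was reported. I gripped the hooked pick by its green handle and lowered the hook into the ring's loop. I then pulled the ring sideways until it sprang off the pin, with about 12 N on the wrist at the readings I took. Last, I laid the pick back down about 6 mm from where it started.

- **Ring:** the final top picture shows the ring clear of the pin, lying across the edge of the base plate. It had not moved since the previous view. Only the hook touched it; the fingers stayed about 100 mm away.
- **Pick:** it lies flat in that picture, let go, with the gripper clear of everything.
- **Disagreements:** the two cameras differed by about 3 mm on the hook's position at the start. The tool tilted about 1.7° under the pull, and I corrected that. The side camera's view of the stand is blocked, so the ring's final rest was checked from the top camera only.

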